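Shut the spice cupboard and hook it

ROBOT

A 7-joint arm with a two-finger parallel gripper is mounted at the origin on the work surface; the furniture and walls round the work are solid. World frame = base frame: x ahead of the robot, y to its left, z up, the work surface at z = 0. Lengths are in m, angles in degrees, forces in N, time in s.
With the tool pointing down it reaches from about 0.4 to 0.9 m from the base axis. Payload 5.6 kg.
Tool frame: the origin (TCP) lies on the mounting face of the last link; the fingertips stand ahead of it and the grasp point (between the pads) lies 171 mm ahead of it (ctrl.tcp_to_tips is the z of the fingertips in the tool frame, in m); z points along the fingers, y is the line along which they close (so a half turn about z gives the same grasp; the last joint's range is limited). The gripper opens to 92 mm and grips with 3 to 60 N. Pads are 20 mm wide; open, the fingers measure 128 mm over their backs; the gripper's body (75 mm by 189 mm) begins 69 mm behind the grasp point.
Start: joints at [-78.495, 26.786, -0.665, 91.828, 0.344, 61.387, -3.226], TCP at [0.157, 0.631, 0.405] pointing down, gripper open.
Joint ranges: [-144.91, 144.91], [-17.63, 115.5], [-89.93, 88.59], [15.96, 139.68], [-74.01, 254.01], [8.47, 105.57], [-167.45, 167.45]. Speed limits (degrees/s): [147.25, 147.25, 180, 180, 180, 180, 180].

INTERFACE

Orientations are given as [roll, pitch, yaw] about the fixed x, y, z axes, in that order (R = Rz(yaw) Ry(pitch) Rx(roll)).
In Python, from plant import ctrl, camrig, job, observe gives the robot as it stands (ctrl), with the cameras (camrig), the readings as plain functions and the job (job).
- The arm moves only by the tool drive_effector, called as a command line: name --pt "numbers of a row" for each row, then --argument value for the rest. Schema: {"type":"object","properties":{"moves":{"type":"array","items":{"type":"array","items":{"type":"number"},"minItems":6,"maxItems":6},"minItems":1,"maxItems":5},"jaw":{"type":"number"},"grip_n":{"type":"number"},"only":{"type":"string"},"quiet":{"type":"boolean"},"lines":{"type":"string"}},"required":["moves"],"additionalProperties":false}. moves is a list of rows, 1 to 5 of them, each of 6 numbers: dx, dy, dz in a scale on which 1.0 is 0.8 m, then a rotation vector rx, ry, rz in normalised numbers (1 is 120 degrees); each row is the pose to reach, as a shift and turn from the pose commanded when the call began, along the tool's axes at that moment; what a row does not reach only later rows make up. A row lasts 1/8 s, in which the tool goes at most 0.0625 m and 10.7 degrees, less where a joint would pass 70% of its speed; a pose out of reach is approached as far as the arm can. jaw is the finger opening in m, set as the call begins (left out keeps the last). The fingers move at their own pace and stop on an object; grip_n is the grip in N (left out, the last holds). Time passes only in rows, so rows that do not move let the fingers close. The tool returns the time, the measured TCP pose, the force, the opening and the grip force at its end. only (a regular expression) keeps the lines of the reply that match it, lines (a string "A,B") keeps lines A to B, and quiet returns only ok. Input that does not fit is refused with a message, and nothing moves.
- observe(): the state, without advancing time (a new reading comes with each control period).
- camrig.snapshot(name): name is "scene" or "side" or "wrist"; returns a dict with "color" (400x640x3 uint8, red, green, blue), "z_map" (400x640 float32, m along the optical axis (not along the pixel's ray), 0 where there is no reading), "mtx" (3x3 intrinsics, pixels), "R" (3x3) and "t" (3): a world point X has camera coordinates R X + t. Camera axes: x right, y down, z forward; pixel columns grow to the right and rows downward; lengths in m; the calibration is good to about 2 mm. A picture is of the moment at which its call begins.
- job.hand_in(): hands the job in; it is judged then, once.
The state is a dict: "time_s": time; "joints": joint angles; "qd": joint speeds; "effort": joint torques, N m; "tool_pos": TCP position; "eef_rot": TCP orientation; "ft_force": force on the tool from outside, world axes, zero at the start; "wrist_torque": the same for the moment, N m; "gripper_width": finger opening in m; "grasp_force": force on a finger pad.
Only numpy, scipy, OpenCV 4.12 (cv2) and the standard library are available. Lean on these libraries where they do the work, as an engineer would, in place of code of your own. Each camera call takes 0.05 s, during which the arm holds its last target. There are 200 camera calls.

TASK

The sliding door of the little spice cupboard has been left part open. Slide it fully shut along its track, then swing the steel hook down over the stud on the door until it lies level and holds the door. Leave the things standing round the cupboard and the salt box on top of it where they are.

Things in the scene. Friction and masses are not known exactly. Their poses are not given: they have to be found in the camera images.
- cupboard: wooden cupboard, fixed. Origin on the worktop; x runs front to back, y to the left as one faces it, z up. In mm: carcass x -75..75, y -150..176; roof z 334..350 oversails the front to x -104, so handle and hook need the tool tilted 20 to 45 degrees, pointing down and to +x. Door shuts the left bay (y 8..146) against the jamb post (y 146..176, front x -96); right bay has a fixed pane.
- door (a joint): door opening, m: 0 = fully shut against the jamb post at the left; grows as the door slides to the cupboard's right (-y), at most 0.130; starts at 0.05 to 0.11. It stays where it is left; sliding it takes about 2 N.
- door_handle (a point): middle of the door's upright dark steel bar handle, 100 mm long, 11 mm thick, 35 mm out (-x) from the door's face; in the cupboard's frame x -127, z 220, y 14 mm minus the opening. The door is a pale wooden frame, 146 mm wide, 246 mm high, 10 mm thick, with a clear pane.
- door_stud (a point): the catch: steel stud on the door's left stile, 8 mm thick, standing out 14 mm (-x) from the door's face (to x = -106 mm in the cupboard's frame) at z = 231 mm; this point is on its axis halfway out. With the door shut it is 40 mm to the right of the hook's pivot.
- hook (a joint): angle of the steel hook, rad: 0 = home, level, pointing to the cupboard's right (-y), stud in its notch; grows as the free end is raised, pi/2 = upright, at most 1.75; starts at 0.9 to 1.5. Its stiff pivot keeps it where it is left (about 1 N at the knob moves it). With the door some 4 mm or more open it rests on the stud at 0.15 to 0.25 rad instead.
- hook_pivot (a point): pivot of the hook, on the front of the jamb post, at x = -100, y = 161, z = 240 mm in the cupboard's frame; axis along the cupboard's x. The hook is a flat steel bar 80 mm long, 9 mm high, 5 mm thick (front at x = -103), with a downturned 18 mm tip.
- hook_knob (a point): middle of the black round knob near the hook's free end, 72 mm from the pivot: 15 mm thick, 26 mm long, standing out toward the robot from x = -110 to -136 mm in the cupboard's frame (this point at -122). Grip its outer half from its two sides, clear of the stud, or press it down; it may turn in the fingers as the hook swings.
- salt_box: light blue salt packet, 22 x 57 x 51 mm, standing loose on the cupboard's roof toward the back; origin at the middle of its underside
- pepper_mill: dark wooden pepper mill, 58 mm thick, 170 mm high, loose, to the left of the cupboard; origin at the middle of its underside
- salt_shaker: glass salt shaker with steel cap, 44 mm thick, 90 mm high, loose, between the robot and the cupboard (a fixed paper-towel stand with a tall post stands straight ahead of the robot, left of it); origin at the middle of its underside
- the_hand_cream: flat cream-coloured pot, 90 mm across, 32 mm high, loose, to the left, near the sink; the fixed gooseneck tap beside it is about 440 mm high and stands between the tool's start and the cupboard; origin at the middle of its underside

How it is judged:
By the outcome, as a careful person would: the job done as asked, in the order asked, and still so for the second after the job is handed in, with the robot touching nothing.
It also fails if it takes over 56 s, if anything falls off the work surface, if the arm or the gripper's body presses on something with over 40 N, if the wrist force passes 120 N, or if a joint passes its speed limit or range.

## Working session

There is one attempt and no reset: what is moved stays moved. The work goes in short steps, Python scripts to look and compute and a tool call to move; the robot and the scene stay as the last step left them, time stands still between calls to the robot, and variables do not carry over. Pictures are saved under pics/ and viewed, at most 10 in all, crops included, and the job is handed in when it is done.

```bash
ls; mkdir -p pics; python3 - <<'E'
from plant import ctrl, camrig, job, observe
import cv2,numpy as np
for n in("scene","side"):
    s=camrig.snapshot(n); cv2.imwrite(f"pics/{n}0.png",s["color"][:,:,::-1]); np.savez(f"/tmp/{n}0.npz",**s)
    print(n,s["mtx"].round(1).tolist(),(-s["R"].T@s["t"]).round(3),s["R"][2].round(2))
print(observe(),ctrl.tcp_to_tips)
E
```

```text
pics
plant.py
scene [[453.3, 0.0, 317.0], [0.0, 453.3, 198.8], [0.0, 0.0, 1.0]] [-0.473  0.498  1.25 ] [ 0.6  -0.37 -0.71]
side [[493.4, 0.0, 312.1], [0.0, 493.4, 195.5], [0.0, 0.0, 1.0]] [-0.076  0.469  1.476] [ 0.34 -0.37 -0.87]
{'time_s': 0.1, 'joints': array([-78.49528394,  26.83051918,  -0.66355704,  91.87505546,
         0.34364381,  61.38665992,  -3.22419699]), 'qd': array([ 0.03380134, -0.2457277 , -0.032801  , -0.13023498,  0.01322468,
        0.05784357,  0.01370739]), 'effort': array([ 1.02319955e-03, -5.21653283e+01, -1.25553104e-02, -2.44369107e+01,
       -5.67690586e-02,  1.40871407e-02,  5.01413763e-05]), 'tool_pos': array([0.15690337, 0.63054921, 0.40384454]), 'eef_rot': array([-1.79909993e+02,  6.99536807e-03,  1.66028265e+02]), 'ft_force': array([ 0.52708052, -0.30314234,  0.13648389]), 'wrist_torque': array([-0.00396585,  0.00746413, -0.03202074]), 'grasp_force': 0.0, 'gripper_width': 0.09196195348067167} 0.1901
```

View pics/scene0.png

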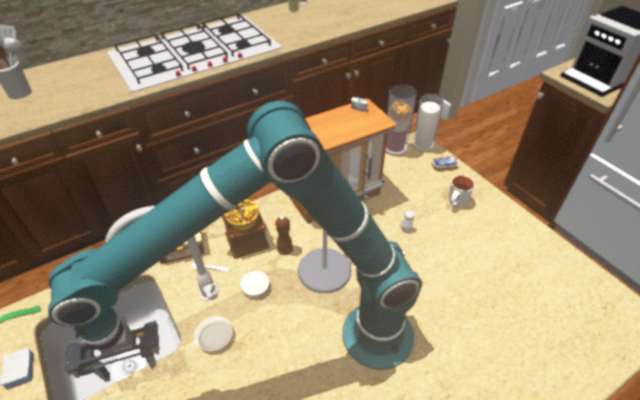

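View pics/side0.png

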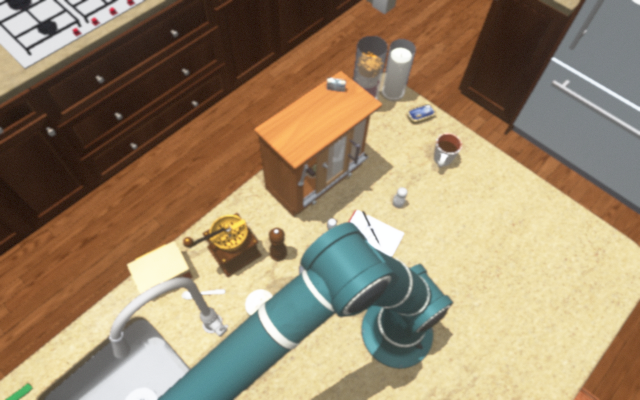

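The scene view shows the robot arm blocking the cupboard's left half. The side view shows the cupboard clearly: orange roof at about (258,130)-(340,78)-(380,103)-(295,160), door front below it, knob and handle near (307,170). Next I'll measure the roof.

```bash
cat > h.py <<'E'
import numpy as np,cv2
def ray(s,uv,axis=2,val=0.):
    C=-s["R"].T@s["t"]; d=s["R"].T@np.linalg.inv(s["mtx"])@np.array([uv[0],uv[1],1.]); return C+d*(val-C[axis])/d[axis]
def px(s,u,v):
    z=s["z_map"][int(v),int(u)]; return s["R"].T@(np.linalg.inv(s["mtx"])@np.array([u,v,1.])*z-s["t"])
def cloud(s):
    v,u=np.mgrid[:400,:640]; P=np.stack([u,v,np.ones_like(u)],-1).reshape(-1,3)@np.linalg.inv(s["mtx"]).T*s["z_map"].reshape(-1,1)
    return ((P-s["t"])@s["R"]).reshape(400,640,3)
def proj(s,X):
    p=s["mtx"]@(s["R"]@np.asarray(X)+s["t"]); return p[:2]/p[2]
E
python3 - <<'E'
from h import *
for n in("side","scene"):
    s=dict(np.load(f"/tmp/{n}0.npz")); P=cloud(s)
    hsv=cv2.cvtColor(s["color"],cv2.COLOR_RGB2HSV)
    m=(abs(P[...,2]-.35)<.012)&(hsv[...,1]>130)&(P[...,0]>.3)&(s["z_map"]>0)&(hsv[...,0]<20)
    k,l,st,_=cv2.connectedComponentsWithStats(m.astype(np.uint8)); i=1+st[1:,4].argmax(); m=l==i
    print(n,st[i],P[m][:,2].mean())
    v,u=np.nonzero(m); X=np.array([ray(s,(a,b),2,.35)[:2] for a,b in zip(u,v)])
    r=cv2.minAreaRect((X*1000).astype(np.float32)); print(r); print(cv2.boxPoints(r))
s=dict(np.load("/tmp/side0.npz"));c=s["color"][60:220,230:430]
cv2.imwrite("pics/crop0.png",cv2.resize(c,(800,640)[:2] if 0 else (750,600),interpolation=cv2.INTER_CUBIC)[:,:,::-1])
E
```

```text
side [ 255   71  127   99 5619] 0.3493832097611396
((539.2332153320312, -211.47427368164062), (347.8338623046875, 183.655517578125), 86.42137908935547)
[[ 436.72894  -379.32037 ]
 [ 620.0263   -390.7838  ]
 [ 641.7375    -43.628174]
 [ 458.44012   -32.164734]]
scene [ 305   98   91   53 2444] 0.34810032662225926
((530.444580078125, -247.8295135498047), (271.1830139160156, 188.82601928710938), 86.2470703125)
[[ 427.359    -376.95056 ]
 [ 615.78015  -389.31    ]
 [ 633.53015  -118.708466]
 [ 445.109    -106.34903 ]]
```

View pics/crop0.png

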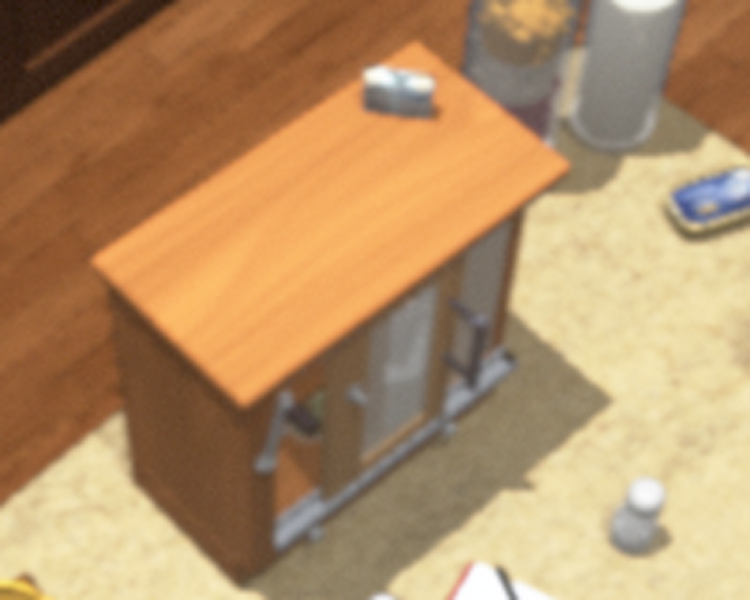

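The enlarged crop shows: roof corners (crop px) (93,262), (418,42), (570,165), (245,405), hook upright with knob at (303,417), stud at (357,395), handle bar (482,322)-(475,385), salt box on the roof, shaker at (637,515). Ray-casting these.

```bash
python3 - <<'E'
from h import *
s=dict(np.load("/tmp/side0.npz")); f=lambda a:np.array(a)/3.75+[230-.37,60-.37]
c=np.array([ray(s,f(p),2,.35)[:2] for p in((245,405),(570,165),(418,42),(93,262))]);print("corners\n",c.round(4))
for i in range(4): d=c[(i+1)%4]-c[i]; print(np.linalg.norm(d).round(4),np.degrees(np.arctan2(d[1],d[0])).round(2))
yaw=np.arctan2(*( (c[0]-c[1]+c[3]-c[2])*[-1,1])); print("yaw",np.degrees(yaw))
ex=np.array([np.cos(yaw),np.sin(yaw)]);ey=np.array([-ex[1],ex[0]])
fm=(c[0]+c[1])/2; O=fm+.104*ex-.013*ey; print("O",O)
np.savez("/tmp/pose.npz",O=O,yaw=yaw)
R=np.c_[ex,ey]
def plane(p,x):  # cast onto the cupboard plane x
    C=-s["R"].T@s["t"]; d=s["R"].T@np.linalg.inv(s["mtx"])@np.append(f(p),1)
    k=(x-(C[:2]-O)@ex)/(d[:2]@ex); X=C+k*d; return np.r_[(X[:2]-O)@R,X[2]].round(4)
for n,p,x in(("handle top",(482,322),-.127),("handle bot",(475,385),-.127),("stud",(357,395),-.099),("knob",(303,417),-.122),("pivot",(263,464),-.103)): print(n,plane(p,x),"map",np.r_[(px(s,*f(p).round())[:2]-O)@R,px(s,*f(p).round())[2]].round(3))
for n,p,z in (("shaker cap",(645,492),.09),): print(n,ray(s,f(p),2,z))
print("mill",ray(s,(277,233),2,.17))
P=cloud(s)
E
```

```text
corners
 [[ 0.4639 -0.0375]
 [ 0.443  -0.3779]
 [ 0.6172 -0.3895]
 [ 0.6384 -0.0474]]
0.341 -93.51
0.1746 -3.84
0.3428 86.46
0.1748 176.77
yaw -3.521751725094057
O [ 0.55645445 -0.22706181]
handle top [-0.127  -0.048   0.2637] map [-0.128 -0.046  0.269]
handle bot [-0.127  -0.0521  0.1688] map [-0.131 -0.045  0.182]
stud [-0.099   0.0622  0.2362] map [-0.096  0.058  0.229]
knob [-0.122   0.1424  0.3125] map [-0.124  0.146  0.317]
pivot [-0.103   0.1663  0.248 ] map [-0.103  0.165  0.249]
shaker cap [ 0.27647538 -0.33682191  0.09      ]
mill [0.42480802 0.07928981 0.17      ]
```

```bash
python3 - <<'E'
from h import *
s=dict(np.load("/tmp/scene0.npz")); P=cloud(s)
print("stand base",ray(s,(325,268),2,.01)); 
for v in range(215,266,6): print(v,[P[v,u].round(3).tolist() for u in (322,324,326)])
b=dict(np.load("/tmp/side0.npz"));Q=cloud(b)
print("post top? ",[Q[v,332].round(3).tolist() for v in(218,220,224,228)])
print("tap",[ (p,P[p[1],p[0]].round(3).tolist()) for p in((140,212),(195,250),(208,290))],[ (p,Q[p[1],p[0]].round(3).tolist()) for p in((160,288),(120,345),(190,285),(212,322))])
E
```

```text
stand base [0.27890956 0.00458688 0.01      ]
215 [[0.021, 0.182, 0.612], [0.017, 0.18, 0.614], [0.017, 0.175, 0.612]]
221 [[0.027, 0.178, 0.586], [0.023, 0.176, 0.59], [0.02, 0.173, 0.59]]
227 [[0.038, 0.171, 0.553], [0.032, 0.17, 0.558], [0.026, 0.169, 0.564]]
233 [[0.277, 0.017, 0.2], [0.273, 0.013, 0.201], [0.049, 0.154, 0.513]]
239 [[0.278, 0.017, 0.171], [0.273, 0.013, 0.173], [0.27, 0.008, 0.173]]
245 [[0.278, 0.017, 0.142], [0.272, 0.013, 0.145], [0.271, 0.007, 0.142]]
251 [[0.275, 0.019, 0.116], [0.272, 0.014, 0.115], [0.272, 0.006, 0.109]]
257 [[0.277, 0.017, 0.081], [0.271, 0.014, 0.086], [0.272, 0.005, 0.078]]
263 [[0.276, 0.018, 0.051], [-0.473, 0.498, 1.25], [0.273, 0.005, 0.045]]
post top?  [[0.4, -0.142, -0.003], [0.282, 0.008, 0.35], [0.275, 0.015, 0.347], [0.122, 0.212, 0.826]]
tap [((140, 212), [0.413, 0.466, 0.431]), ((195, 250), [0.398, 0.37, 0.23]), ((208, 290), [0.369, 0.374, 0.066])] [((160, 288), [0.412, 0.43, 0.428]), ((120, 345), [0.418, 0.573, 0.317]), ((190, 285), [0.4, 0.374, 0.359]), ((212, 322), [0.387, 0.375, 0.082])]
```

Careful with the scale: shifts go in shares of 0.8 m and turns go in shares of 120 degrees. That gives: -0.29 m / 0.8 = -0.3625, -0.06 m / 0.8 = -0.075.

```bash
cat >> h.py <<'E'
from scipy.spatial.transform import Rotation as Ro
def goto(st,tcp=None,grasp=None,tilt=28.,dist=.171):
    """print shift/turn in tool axes to a TCP (world) or a grasp point (cupboard frame)"""
    d=np.load("/tmp/pose.npz"); yaw=np.degrees(d["yaw"]); Rc=Ro.from_euler("z",yaw,degrees=True)
    R=Rc*Ro.from_euler("xyz",[180,0,180],degrees=True)*Ro.from_euler("y",-tilt,degrees=True)
    R0=Ro.from_euler("xyz",st["eef_rot"],degrees=True)
    if grasp is not None: tcp=Rc.apply(grasp)+np.r_[d["O"],0]-R.apply([0,0,dist])
    print("tcp",np.round(tcp,3),"d",R0.inv().apply(np.array(tcp)-st["tool_pos"]).round(4),"rv",(R0.inv()*R).as_rotvec(degrees=True).round(1))
    return tcp
def where(st,dist=.171):
    d=np.load("/tmp/pose.npz"); Rc=Ro.from_euler("z",float(np.degrees(d["yaw"])),degrees=True)
    g=st["tool_pos"]+Ro.from_euler("xyz",st["eef_rot"],degrees=True).apply([0,0,dist])
    print("grasp in cupboard",Rc.inv().apply(g-np.r_[d["O"],0]).round(4))
E
```

drive_effector --pt "0 0 -0.075 0 0 0" --pt "0 0 -0.15 0 0 0" --pt "0 0 -0.225 0 0 0" --pt "0 0 -0.3 0 0 0" --pt "0 0 -0.3625 0 0 0"

```text
time_s: 0.72
tool_pos: [0.1569, 0.6303, 0.6971]
eef_rot: [179.9, -0.0, 166.0]
ft_force: [0.6, 0.1, -0.1]
gripper_width: 0.092
grasp_force: 0.0
```

```bash
python3 - <<'E'
from h import *; from plant import ctrl, camrig, job, observe
st=observe(); goto(st,tcp=[.38,.1,.69],tilt=0); goto(st,tcp=[.33,-.25,.65],tilt=0)
E
```

```text
tcp [0.38 0.1  0.69] d [-0.3446 -0.4607  0.0065] rv [  0.1   0.  -10.5]
tcp [ 0.33 -0.25  0.65] d [-0.3806 -0.8125  0.0461] rv [  0.1   0.  -10.5]
```

In the tool's units: -0.23 m / 0.8 = -0.2875, -0.184 m / 0.8 = -0.23, -5 degrees / 120 = -0.0417.

drive_effector --pt "-0.0425 -0.0575 0 0 0 -0.0083" --pt "-0.0863 -0.115 0 0 0 -0.0167" --pt "-0.1288 -0.1725 0 0 0 -0.025" --pt "-0.1725 -0.23 0 0 0 -0.0333" --pt "-0.215 -0.2875 0 0 0 -0.0417"

```text
time_s: 1.35
tool_pos: [0.2689, 0.364, 0.6944]
eef_rot: [-180.0, -0.0, 171.0]
ft_force: [0.0, 0.4, 0.3]
gripper_width: 0.0918
grasp_force: 0.0
```

drive_effector --pt "-0.0475 -0.0538 0 0 0 -0.0083" --pt "-0.095 -0.1063 0 0 0 -0.0167" --pt "-0.1425 -0.16 0 0 0 -0.025" --pt "-0.1888 -0.2138 0 0 0 -0.0333" --pt "-0.2363 -0.2663 0 0 0 -0.0458"

```text
time_s: 1.98
tool_pos: [0.4222, 0.1242, 0.6946]
eef_rot: [180.0, -0.0, 176.6]
ft_force: [0.9, 0.2, 0.4]
gripper_width: 0.0918
grasp_force: 0.0
```

```bash
python3 - <<'E'
from h import *; from plant import ctrl, camrig, job, observe
st=observe(); goto(st,tcp=[.33,-.25,.62],tilt=0); goto(st,grasp=[-.17,-.049,.36])
E
```

```text
tcp [ 0.33 -0.25  0.62] d [ 0.0698 -0.3791  0.0744] rv [ 0.  -0.   0.1]
tcp [ 0.304 -0.261  0.511] d [ 0.0954 -0.3913  0.1834] rv [  0.1 -28.    0.1]
```

In the tool's units: -0.275 m / 0.8 = -0.3438, 0.06 m / 0.8 = 0.075, -28 degrees / 120 = -0.2333.

drive_effector --pt "0.025 -0.0688 0 0 -0.0417 0" --pt "0.05 -0.1375 0 0 -0.0833 0" --pt "0.075 -0.2063 0 0 -0.125 0" --pt "0.1 -0.275 0 0 -0.1667 0" --pt "0.125 -0.3438 0.025 0 -0.2333 0"

```text
time_s: 2.6
tool_pos: [0.3547, -0.0311, 0.6987]
eef_rot: [178.3, 16.2, 176.7]
ft_force: [-0.2, 1.1, -0.0]
gripper_width: 0.0919
grasp_force: 0.0
```

```bash
python3 - <<'E'
from h import *; from plant import ctrl, camrig, job, observe
st=observe(); print(st["joints"].round(1));goto(st,grasp=[-.20,-.049,.36])
E
```

```text
[ -3.2 -17.6   2.1 103.9   0.2  77.5  85.9]
tcp [ 0.274 -0.259  0.511] d [ 0.1173 -0.2367  0.1544] rv [  1.8 -11.8   0. ]
```

In the tool's units: -0.237 m / 0.8 = -0.2963, -0.19 m / 0.8 = -0.2375, -12 degrees / 120 = -0.1.

drive_effector --pt "0.025 -0.0375 0.0625 0 0 0" --pt "0.05 -0.1 0.1125 0 -0.025 0" --pt "0.075 -0.175 0.1375 0 -0.05 0" --pt "0.1125 -0.2375 0.1625 0 -0.075 0" --pt "0.1463 -0.2963 0.1875 0.015 -0.1 0"

```text
time_s: 3.22
tool_pos: [0.276, -0.2511, 0.52]
eef_rot: [-179.9, 28.2, 176.4]
ft_force: [0.8, -0.5, 0.5]
gripper_width: 0.0916
grasp_force: 0.0
```

drive_effector --pt "0 0 0 0 0 0" --pt "0 0 0 0 0 0"

```text
time_s: 3.48
tool_pos: [0.278, -0.2488, 0.5212]
eef_rot: [-180.0, 28.1, 176.6]
ft_force: [-0.2, -0.2, 0.3]
gripper_width: 0.0919
grasp_force: 0.0
```

```bash
python3 - <<'E'
from h import *; from plant import ctrl, camrig, job, observe
st=observe(); print(st["joints"].round(1));goto(st,grasp=[-.20,-.049,.36])
s=camrig.snapshot("wrist"); np.savez("/tmp/w0.npz",**s); cv2.imwrite("pics/w0.png",s["color"][:,:,::-1])
E
```

```text
[ 27.3 -14.7  12.9 124.8 -17.9  48.1 136.5]
tcp [ 0.274 -0.259  0.511] d [ 0.0081 -0.0102  0.0073] rv [0.  0.1 0.1]
```

View pics/w0.png

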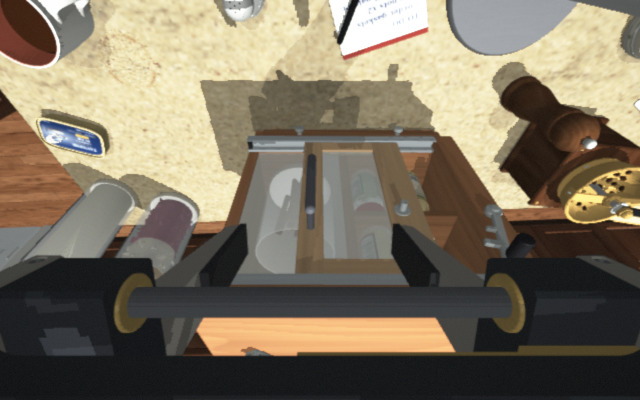

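The wrist view shows the handle bar from (311,155) at its bottom to (311,227) at its top, stud at (402,208), hook pivot near (491,211), and knob at (520,246). I'll use these to check the pose.

```bash
python3 - <<'E'
from h import *
s=dict(np.load("/tmp/w0.npz")); d=np.load("/tmp/pose.npz"); O=d["O"];y=float(d["yaw"]);R=np.array([[np.cos(y),-np.sin(y)],[np.sin(y),np.cos(y)]])
print(-s["R"].T@s["t"])
cf=lambda X:np.r_[(X[:2]-O)@R,X[2]].round(4)
g=cv2.cvtColor(s["color"],cv2.COLOR_RGB2GRAY); m=(g[140:240,300:322]<70)
v,u=np.nonzero(m); print("bar u,v",u.min()+300,u.max()+300,v.min()+140,v.max()+140,[ (r+140,u[v==r].mean()+300) for r in (20,40,60,80) if (v==r).any()])
for n,p,z in(("bar bot",(311,155),.17),("bar top",(311,227),.27),("stud tip",(402,208),.231),("pivot",(491,211),.24),("knob outer",(512,257),.31),("knob",(520,246),.31)):
    print(n,"ray",cf(ray(s,p,2,z)),"map",cf(px(s,*p)))
P=cloud(s); 
X=(P[...,:2]-O)@R
# door face / jamb front plane and side-wall checks by depth
mk=(P[...,2]>.1)&(P[...,2]<.2)&(X[...,1]>.15)&(X[...,1]<.172)&(X[...,0]<-.05); print("jamb x",np.median(X[mk][:,0]),mk.sum())
mk=(P[...,2]>.1)&(P[...,2]<.3)&(X[...,0]>-.05)&(X[...,0]<.05)&(X[...,1]>.165)&(X[...,1]<.19); print("left wall y",np.median(X[mk][:,1]),mk.sum())
mk=(P[...,2]>.05)&(P[...,2]<.15)&(X[...,0]>-.13)&(X[...,0]<-.08)&(X[...,1]>-.04)&(X[...,1]<.08); print("door x",np.median(X[mk][:,0]),mk.sum())
# knob blob
mk=(g<60)&(P[...,2]>.26)&(P[...,2]<.345)&(X[...,1]>.1)&(X[...,1]<.18)&(X[...,0]<-.1)&(X[...,0]>-.16)
print("knob",mk.sum(),X[mk].min(0),X[mk].max(0),P[mk][:,2].min(),P[mk][:,2].max())
E
sed -i 's/^/ /;s/^ //' h.py
```

```text
[ 0.22769372 -0.24765613  0.47208991]
bar u,v 305 315 154 225 [(160, np.float64(311.0)), (180, np.float64(310.0)), (200, np.float64(309.5))]
bar bot ray [-0.1282 -0.051   0.17  ] map [-0.1325 -0.0508  0.1766]
bar top ray [-0.1049 -0.0492  0.27  ] map [-0.0963 -0.0495  0.2622]
stud tip ray [-0.0952  0.0562  0.231 ] map [-0.099   0.0546  0.2349]
pivot ray [-0.0994  0.1546  0.24  ] map [-0.1036  0.151   0.2443]
knob outer ray [-0.1079  0.1397  0.31  ] map [-0.1157  0.1332  0.3158]
knob ray [-0.1242  0.1395  0.31  ] map [-0.1301  0.1342  0.3147]
jamb x -0.09608758678751748 626
left wall y nan 0
door x -0.09194804292198147 2776
knob 529 [-0.13685322  0.13141479] [-0.10282058  0.14647589] 0.2954554743600716 0.31853163602257273
  return _methods._mean(a, axis=axis, dtype=dtype,
  ret = ret.dtype.type(ret / rcount)
```

```bash
python3 - <<'E'
from h import *; from plant import ctrl, camrig, job, observe
st=observe(); where(st);goto(st,grasp=[-.183,-.0505,.331]);goto(st,grasp=[-.127,-.0505,.225])
E
```

```text
grasp in cupboard [-0.1958 -0.0385  0.3707]
tcp [ 0.291 -0.261  0.482] d [ 0.0072 -0.012   0.0411] rv [0.  0.1 0.1]
tcp [ 0.346 -0.265  0.376] d [ 0.0077 -0.012   0.1609] rv [0.  0.1 0.1]
```

In the tool's units: 0.161 m / 0.8 = 0.2013, 0.145 m / 0.8 = 0.1813.

drive_effector --pt "0.0088 -0.015 0.0375 0 0 0" --pt "0.0088 -0.015 0.0875 0 0 0" --pt "0.01 -0.015 0.1375 0 0 0" --pt "0.01 -0.015 0.1813 0 0 0" --pt "0.01 -0.015 0.2013 0 0 0" --jaw 0.05

```text
time_s: 4.15
tool_pos: [0.3472, -0.2641, 0.3741]
eef_rot: [180.0, 28.0, 176.7]
ft_force: [-0.8, 0.8, 0.5]
gripper_width: 0.05
grasp_force: 0.0
```

drive_effector --pt "0 0 0 0 0 0" --pt "0 0 0 0 0 0" --jaw 0.03

```text
time_s: 4.4
tool_pos: [0.3459, -0.2654, 0.3761]
eef_rot: [-179.9, 28.2, 176.6]
ft_force: [0.0, 0.4, 0.4]
gripper_width: 0.0321
grasp_force: 0.0
```

```bash
python3 - <<'E'
from h import *; from plant import ctrl, camrig, job, observe
st=observe(); where(st);print(st["joints"].round(1))
E
```

```text
grasp in cupboard [-0.1271 -0.0512  0.2254]
[ 22.4   3.7  16.3 130.1 -38.   27.8 156.2]
```

drive_effector --pt "0 0 0 0 0 0" --pt "0 0 0 0 0 0" --pt "0 0 0 0 0 0" --jaw 0.0 --grip_n 10

```text
time_s: 4.78
tool_pos: [0.3454, -0.2657, 0.3759]
eef_rot: [-180.0, 28.1, 176.5]
ft_force: [-1.7, 2.0, 4.3]
gripper_width: 0.0104
grasp_force: 10.0
```

drive_effector --pt "0 0.01 0 0 0 0" --pt "0 0.0225 0 0 0 0" --pt "0 0.035 0 0 0 0" --pt "0 0.0475 0 0 0 0" --pt "0 0.06 0 0 0 0"

```text
time_s: 5.4
tool_pos: [0.3484, -0.2176, 0.3758]
eef_rot: [-179.9, 28.2, 176.5]
ft_force: [-2.0, -1.6, 5.7]
gripper_width: 0.0105
grasp_force: 10.0
```

```bash
python3 - <<'E'
from h import *; from plant import ctrl, camrig, job, observe
st=observe(); where(st);print(st["joints"].round(1))
E
```

```text
grasp in cupboard [-0.1275 -0.0037  0.2251]
[ 18.3   0.6  13.5 133.3 -32.9  24.4 145.9]
```

In the tool's units: 0.017 m / 0.8 = 0.0213, 0.015 m / 0.8 = 0.0188.

drive_effector --pt "0 0.01 0 0 0 0" --pt "0 0.0163 0 0 0 0" --pt "0 0.0188 0 0 0 0" --pt "0 0.0213 0 0 0 0"

```text
time_s: 5.9
tool_pos: [0.3493, -0.2018, 0.3758]
eef_rot: [-179.7, 28.2, 176.5]
ft_force: [-2.4, -8.6, 0.5]
gripper_width: 0.0109
grasp_force: 10.0
```

drive_effector --pt "0 0.0025 0 0 0 0" --pt "0 0.005 0 0 0 0" --pt "0 0.005 0 0 0 0"

```text
time_s: 6.28
tool_pos: [0.3492, -0.2006, 0.3757]
eef_rot: [-179.5, 28.3, 176.2]
ft_force: [0.3, -15.9, -4.4]
gripper_width: 0.0106
grasp_force: 10.0
```

```bash
python3 - <<'E'
from h import *; from plant import ctrl, camrig, job, observe
st=observe(); where(st);print(st["joints"].round(1))
E
```

```text
grasp in cupboard [-0.1274  0.0118  0.2252]
[ 16.9  -0.5  12.1 134.4 -30.   22.7 140.6]
```

In the tool's units: -0.004 m / 0.8 = -0.005, -0.003 m / 0.8 = -0.0038.

drive_effector --pt "0 -0.0038 0 0 0 0" --pt "0 -0.005 0 0 0 0" --pt "0 -0.005 0 0 0 0" --pt "0 -0.005 0 0 0 0" --jaw 0.05

```text
time_s: 6.78
tool_pos: [0.3494, -0.2003, 0.375]
eef_rot: [-180.0, 28.1, 176.6]
ft_force: [-0.9, 0.8, 0.1]
gripper_width: 0.0484
grasp_force: 0.0
```

drive_effector --pt "0 0 -0.0375 0 0 0" --pt "0 0 -0.0875 0 0 0" --pt "0 0 -0.1375 0 0 0" --pt "0 0 -0.1875 0 0 0" --pt "0 0 -0.2125 0 0 0" --jaw 0.092

```text
time_s: 7.4
tool_pos: [0.2752, -0.1979, 0.5188]
eef_rot: [-179.9, 28.0, 176.7]
ft_force: [-0.6, -0.4, 0.4]
gripper_width: 0.0919
grasp_force: 0.0
```

drive_effector --pt "0 0.0375 0 0 0 0" --pt "0 0.075 0 0 0 0" --pt "0 0.075 0 0 0 0" --pt "0 0.075 0 0 0 0"

```text
time_s: 7.9
tool_pos: [0.302, -0.1516, 0.5002]
eef_rot: [178.2, 27.1, 176.3]
ft_force: [1.0, 0.6, 0.0]
gripper_width: 0.092
grasp_force: 0.0
```

```bash
python3 - <<'E'
from h import *; from plant import ctrl, camrig, job, observe
st=observe(); where(st);print(st["joints"].round(1))
s=camrig.snapshot("wrist"); np.savez("/tmp/w1.npz",**s); cv2.imwrite("pics/w1.png",s["color"][:,:,::-1])
E
```

```text
grasp in cupboard [-0.1807  0.0648  0.348 ]
[ 25.7 -17.6  -0.  129.7 -16.6  44.4 122. ]
```

View pics/w1.png

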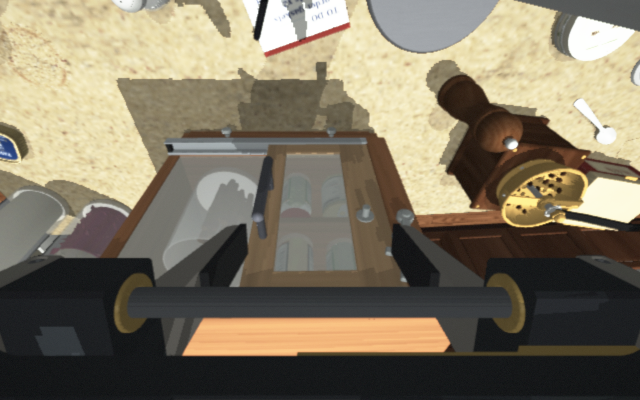

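The wrist view shows the door shut: stud at (366,214), pivot at (404,215), knob hidden behind the left finger. Joint 2 is at its limit, so I'll approach the knob from a less retracted pose.

```bash
python3 - <<'E'
from h import *; from plant import ctrl, camrig, job, observe
s=dict(np.load("/tmp/w1.npz")); d=np.load("/tmp/pose.npz"); O=d["O"];y=float(d["yaw"]);R=np.array([[np.cos(y),-np.sin(y)],[np.sin(y),np.cos(y)]])
for n,p,z in(("stud",(366,214),.231),("pivot",(404,215),.24)):
    X=ray(s,p,2,z); print(n,((X[:2]-O)@R).round(4))
st=observe(); 
for g in([-.16,.10,.352],[-.137,.139,.352],[-.128,.139,.307]): goto(st,grasp=g,tilt=24)
E
```

```text
stud [-0.0945  0.1179]
pivot [-0.1012  0.1557]
tcp [ 0.333 -0.113  0.508] d [-0.0293  0.0408  0.0076] rv [ 1.7  3.1 -0.2]
tcp [ 0.359 -0.076  0.508] d [-0.0496  0.0795  0.0192] rv [ 1.7  3.1 -0.2]
tcp [ 0.368 -0.076  0.463] d [-0.0371  0.0782  0.0634] rv [ 1.7  3.1 -0.2]
```

In the tool's units: 0.08 m / 0.8 = 0.1, 0.06 m / 0.8 = 0.075, 3 degrees / 120 = 0.025.

drive_effector --pt "-0.0188 0.025 0.005 0.0083 0.0083 0" --pt "-0.0363 0.0513 0.01 0.0142 0.025 0" --pt "-0.05 0.075 0.0175 0.0142 0.025 0" --pt "-0.0625 0.1 0.0238 0.0142 0.025 0" --pt "-0.0625 0.1 0.0238 0.0142 0.025 0"

```text
time_s: 8.57
tool_pos: [0.3594, -0.0761, 0.5089]
eef_rot: [180.0, 24.2, 176.2]
ft_force: [-0.4, -0.4, 0.6]
gripper_width: 0.0917
grasp_force: 0.0
```

```bash
python3 - <<'E'
from h import *; from plant import ctrl, camrig, job, observe
st=observe(); where(st);print(st["joints"].round(1)); goto(st,grasp=[-.128,.139,.307],tilt=24)
s=camrig.snapshot("wrist"); np.savez("/tmp/w2.npz",**s); cv2.imwrite("pics/w2.png",s["color"][:,:,::-1])
E
```

```text
grasp in cupboard [-0.1359  0.1382  0.3529]
[ 26.1 -13.9 -15.3 125.2  -9.1  44.5 101.9]
tcp [ 0.368 -0.076  0.463] d [0.0111 0.0005 0.0451] rv [-0.1  0.2 -0.3]
```

View pics/w2.png

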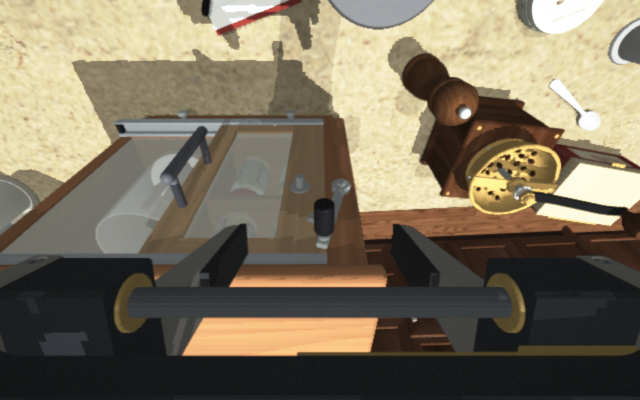

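The knob at (324,217) sits centred between the open fingers, with stud (299,183) to its right. Descending and gripping.

In the tool's units: 0.045 m / 0.8 = 0.0563, 0.03 m / 0.8 = 0.0375.

drive_effector --pt "0.005 0 0.0188 0 0 0" --pt "0.01 0 0.0375 0 0 0" --pt "0.0138 0 0.0563 0 0 0" --pt "0.0138 0 0.0563 0 0 0" --jaw 0.06

```text
time_s: 9.12
tool_pos: [0.3668, -0.0779, 0.4623]
eef_rot: [179.9, 24.0, 176.0]
ft_force: [-0.7, -0.3, -0.6]
gripper_width: 0.0603
grasp_force: 0.0
```

drive_effector --pt "0 0 0 0 0 0" --pt "0 0 0 0 0 0" --pt "0 0 0 0 0 0" --pt "0 0 0 0 0 0" --pt "0 0 0 0 0 0" --jaw 0 --grip_n 12

```text
time_s: 9.75
tool_pos: [0.3675, -0.0766, 0.4631]
eef_rot: [180.0, 24.1, 176.1]
ft_force: [0.0, 1.1, -0.5]
gripper_width: 0.0143
grasp_force: 12.0
```

```bash
python3 - <<'E'
from h import *; from plant import ctrl, camrig, job, observe
st=observe(); where(st);print(st["joints"].round(1))
R=Ro.from_euler("xyz",st["eef_rot"],degrees=True); Rc=Ro.from_euler("z",float(np.degrees(np.load("/tmp/pose.npz")["yaw"])),degrees=True)
a0=1.27
for a in np.linspace(a0,0,11)[1:]:
    dy=-.072*(np.cos(a)-np.cos(a0)); dz=.072*(np.sin(a)-np.sin(a0)); print(round(a,2),R.inv().apply(Rc.apply([0,dy,dz])).round(4).tolist())
E
```

```text
grasp in cupboard [-0.1279  0.1382  0.3071]
[ 25.8 -10.  -16.2 128.6  -8.3  37.3 101. ]
1.14 [0.0013, -0.0085, 0.003]
1.02 [0.003, -0.0166, 0.0069]
0.89 [0.0051, -0.0241, 0.0118]
0.76 [0.0076, -0.0308, 0.0174]
0.64 [0.0104, -0.0367, 0.0238]
0.51 [0.0136, -0.0416, 0.0309]
0.38 [0.0169, -0.0455, 0.0384]
0.25 [0.0204, -0.0484, 0.0463]
0.13 [0.0241, -0.0501, 0.0545]
0.0 [0.0278, -0.0507, 0.0628]
```

In the tool's units: -0.0365 m / 0.8 = -0.0456, 0.012 m / 0.8 = 0.015.

drive_effector --pt "0.0013 -0.0106 0.0038 0 0 0" --pt "0.0038 -0.0206 0.0088 0 0 0" --pt "0.0063 -0.03 0.015 0 0 0" --pt "0.0094 -0.0388 0.0219 0 0 0" --pt "0.0131 -0.0456 0.03 0 0 0"

```text
time_s: 10.38
tool_pos: [0.3651, -0.1138, 0.4363]
eef_rot: [180.0, 24.1, 176.1]
ft_force: [-1.7, 2.1, 1.3]
gripper_width: 0.0146
grasp_force: 12.0
```

```bash
python3 - <<'E'
from h import *; from plant import ctrl, camrig, job, observe
where(observe())
E
```

```text
grasp in cupboard [-0.128   0.1009  0.2803]
```

drive_effector --pt "0.0038 -0.0063 0.0088 0 0 0" --pt "0.0081 -0.0113 0.0181 0 0 0" --pt "0.0125 -0.015 0.0281 0 0 0" --pt "0.0169 -0.0169 0.0381 0 0 0" --pt "0.02 -0.0175 0.045 0 0 0"

```text
time_s: 11.0
tool_pos: [0.3643, -0.1277, 0.3969]
eef_rot: [180.0, 24.1, 176.1]
ft_force: [-2.9, -0.9, 2.1]
gripper_width: 0.0143
grasp_force: 12.0
```

```bash
python3 - <<'E'
from h import *; from plant import ctrl, camrig, job, observe
where(observe())
s=camrig.snapshot("wrist"); np.savez("/tmp/w3.npz",**s); cv2.imwrite("pics/w3.png",s["color"][:,:,::-1])
E
```

```text
grasp in cupboard [-0.128   0.0869  0.2409]
```

View pics/w3.png

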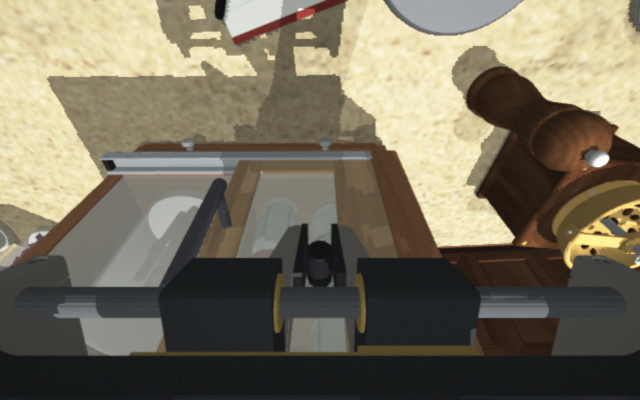

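The picture shows the knob (318,262) still held between the fingers, at about level height. I'll press a little further to seat it.

In the tool's units: 0.0035 m / 0.8 = 0.0044, 0.002 m / 0.8 = 0.0025.

drive_effector --pt "0.0013 0 0.0025 0 0 0" --pt "0.0019 0 0.0044 0 0 0" --pt "0.0019 0 0.0044 0 0 0"

```text
time_s: 11.42
tool_pos: [0.3642, -0.1278, 0.3936]
eef_rot: [-180.0, 24.2, 176.0]
ft_force: [-1.4, -3.9, -0.3]
gripper_width: 0.0146
grasp_force: 12.0
```

drive_effector --pt "0.0013 0 0.0025 0 0 0" --pt "0.0019 0 0.0044 0 0 0" --pt "0.0019 0 0.0044 0 0 0"

```text
time_s: 11.8
tool_pos: [0.3643, -0.1279, 0.3898]
eef_rot: [-180.0, 24.2, 176.0]
ft_force: [-2.9, -4.7, -0.5]
gripper_width: 0.0145
grasp_force: 12.0
```

```bash
python3 - <<'E'
from h import *; from plant import ctrl, camrig, job, observe
where(observe())
E
```

```text
grasp in cupboard [-0.128   0.0866  0.2338]
```

In the tool's units: 0.0035 m / 0.8 = 0.0044, 0.002 m / 0.8 = 0.0025.

drive_effector --pt "0.0013 0 0.0025 0 0 0" --pt "0.0019 0 0.0044 0 0 0" --pt "0.0019 0 0.0044 0 0 0"

```text
time_s: 12.18
tool_pos: [0.3645, -0.1279, 0.3868]
eef_rot: [-180.0, 24.2, 176.1]
ft_force: [-8.2, -3.0, 7.4]
gripper_width: 0.0143
grasp_force: 12.0
```

```bash
python3 - <<'E'
from h import *; from plant import ctrl, camrig, job, observe
where(observe())
for n in("side","scene"):
    s=camrig.snapshot(n); np.savez(f"/tmp/{n}1.npz",**s); cv2.imwrite(f"pics/{n}1.png",s["color"][:,:,::-1])
s=dict(np.load("/tmp/side1.npz"));c=s["color"][60:220,230:430]
cv2.imwrite("pics/crop1.png",cv2.resize(c,(750,600),interpolation=cv2.INTER_CUBIC)[:,:,::-1])
E
```

```text
grasp in cupboard [-0.1275  0.0866  0.2309]
```

View pics/crop1.png

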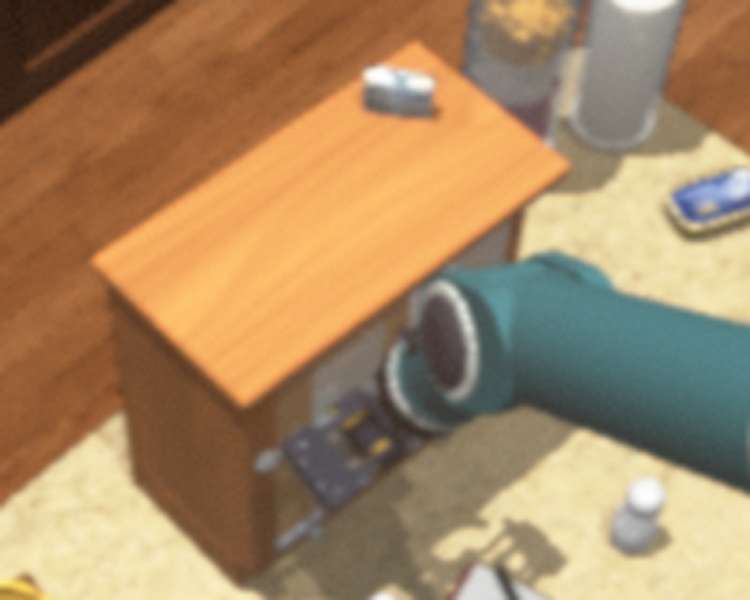

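In the tool's units: 0.0015 m / 0.8 = 0.0019, 0.0005 m / 0.8 = 0.0006.

drive_effector --pt "0.0006 0 0.0019 0 0 0" --pt "0.0006 0 0.0019 0 0 0"

```text
time_s: 12.52
tool_pos: [0.3649, -0.1279, 0.3857]
eef_rot: [-179.9, 24.3, 176.1]
ft_force: [-8.2, -3.3, 10.6]
gripper_width: 0.0146
grasp_force: 12.0
```

drive_effector --pt "-0.0006 0 -0.0019 0 0 0" --pt "-0.0006 0 -0.0019 0 0 0" --pt "-0.0006 0 -0.0019 0 0 0" --pt "-0.0006 0 -0.0019 0 0 0" --jaw 0.05

```text
time_s: 13.02
tool_pos: [0.3647, -0.1271, 0.386]
eef_rot: [180.0, 24.1, 176.1]
ft_force: [-0.4, 0.7, 0.1]
gripper_width: 0.0496
grasp_force: 0.0
```

drive_effector --pt "0 0 -0.025 0 0 0" --pt "0 0 -0.0625 0 0 0" --pt "0 0 -0.1 0 0 0" --pt "0 0 -0.1375 0 0 0" --pt "0 0 -0.1625 0 0 0" --jaw 0.092

```text
time_s: 13.65
tool_pos: [0.3116, -0.1237, 0.5054]
eef_rot: [179.9, 24.1, 176.1]
ft_force: [-10.5, 5.5, 8.2]
gripper_width: 0.0918
grasp_force: 0.0
```

```bash
python3 - <<'E'
from h import *; from plant import ctrl, camrig, job, observe
where(observe())
s=camrig.snapshot("wrist"); np.savez("/tmp/w4.npz",**s); cv2.imwrite("pics/w4.png",cv2.resize(s["color"][130:300,180:480],None,fx=2.6,fy=2.6,interpolation=cv2.INTER_CUBIC)[:,:,::-1])
E
```

```text
grasp in cupboard [-0.1808  0.0878  0.3494]
```

View pics/w4.png

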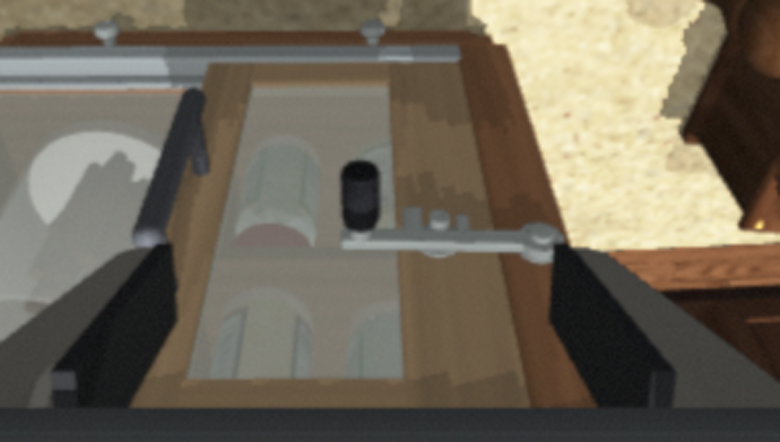

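The hook lies over the stud (440,220 in the crop) and the knob (360,195) is at the same level as the pivot (540,240). I'll check the level numerically, and also the residual force reading.

drive_effector --pt "0 0 0 0 0 0" --pt "0 0 0 0 0 0"

```text
time_s: 13.95
tool_pos: [0.3114, -0.1234, 0.5042]
eef_rot: [180.0, 24.1, 176.1]
ft_force: [-0.2, 0.4, 0.6]
gripper_width: 0.092
grasp_force: 0.0
```

```bash
python3 - <<'E'
from h import *; from plant import ctrl, camrig, job, observe
st=observe();print(st["ft_force"],st["joints"].round(1))
s=dict(np.load("/tmp/w4.npz")); d=np.load("/tmp/pose.npz"); O=d["O"];y=float(d["yaw"]);R=np.array([[np.cos(y),-np.sin(y)],[np.sin(y),np.cos(y)]])
f=lambda a,b:(180+a/2.6,130+b/2.6)
P=cloud(s);X=np.dstack([(P[...,:2]-O)@R,P[...,2]])
for n,p in(("knob",(360,195)),("bar L",(400,238)),("bar mid",(480,238)),("pivot",(540,238)),("stud tip",(440,218))):
    u,v=np.round(f(*p)).astype(int); print(n,np.median(X[v-1:v+2,u-1:u+2].reshape(-1,3),0).round(4))
for a,b in((400,226),(480,228)):  # bar upper/front edges
    print(ray(s,f(a,b),2,.24))
E
```

```text
[-0.21871619  0.38008265  0.56077163] [ 29.3 -17.6  -8.4 128.6 -13.1  46.3 114.1]
knob [-0.1289  0.0844  0.246 ]
bar L [-0.1029  0.1007  0.2425]
bar mid [-0.1031  0.1327  0.2428]
pivot [-0.1056  0.1557  0.245 ]
stud tip [-0.106   0.1168  0.2332]
[ 0.45488513 -0.12005868  0.24      ]
[ 0.45808485 -0.08841061  0.24      ]
```

```bash
python3 -c "
from plant import ctrl, camrig, job, observe
print(job.hand_in())"
```

```text
the job is handed in; nothing more can be done
None
```

The door is fully shut and the hook lies level over the stud, by the wrist camera's depth reading. The gripper was clear and touching nothing at hand-in, about 14 s in; the salt box and shaker looked unmoved in the last side view, but I didn't re-check the pepper mill or the hand cream.

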